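Shut the airtight spice box and snap its lever latch

ROBOT

A 7-joint arm with a two-finger parallel gripper is mounted at the origin on a cart in front of the work surface, level with it; the furniture and walls round the work are solid. World frame = base frame: x ahead of the robot, y to its left, z up, the work surface at z = 0. Lengths are in m, angles in rad, forces in N, time in s.
With the tool pointing down it reaches from about 0.35 to 0.9 m from the base axis. Payload 8.1 kg.
Tool frame: the origin (TCP) lies at the very end of the fingers, on their centre line; the grasp point (between the pads) lies 19 mm behind it (arm.grasp_offset is the distance from the TCP to the grasp point, in m); z points along the fingers, y is the direction in which the jaws open and shut (so a half turn about z gives the same grasp; the last joint's range is limited). The gripper opens to 92 mm and grips with 3 to 60 N. Pads are 19 mm wide; open, the fingers measure 130 mm over their backs; the gripper's body (75 mm by 190 mm) begins 47 mm behind the grasp point.
Start: joints at [1.103, 0.434, 0.025, 1.573, -0.012, 1.134, -0.075], TCP at [0.223, -0.584, 0.227] pointing down, gripper open.
Joint ranges: [-2.62, 2.62], [-0.44, 2.09], [-1.27, 1.32], [0.08, 2.57], [-1.32, 4.46], [0.12, 2], [-2.74, 2.74]. Speed limits (rad/s): [2.22, 2.22, 3.01, 3.01, 3.14, 3.14, 3.14].

INTERFACE

Orientations are given as a rotation vector (axis times angle).
In Python, from cell import arm, eyes, workorder gives the robot as it stands.
- The arm moves only by the shell command python3 -m inch 'ROWS' [FORCE]. ROWS is JSON, a list that holds one entry, the list of rows, each a list of 5 numbers: the closure, from 0 (fully open) to 1 (shut), then the shift along the tool's x, y, z in mm, then the turn about the tool's z in degrees. A call has 1 to 12 rows; each row shifts and turns the pose as measured when the row begins, along the tool's axes as they then stand; what a row does not reach is not made up. A row lasts 1/10 s, in which the tool goes at most 50 mm and 8.59 degrees, less where a joint would pass 70% of its speed; a pose out of reach is approached as far as the arm can. A call with a gripper value outside its range is refused whole. The fingers move at their own pace and stop on an object; FORCE is the grip in N (left out, the last holds). Time passes only in rows, so rows that do not move let the fingers close. It gives the time, the measured TCP pose, the force and the opening at its end, in the units of the state.
- arm.observe(): the state, without advancing time (a new reading comes with each control period).
- eyes.get_image(name): name is "scene" or "top"; returns a dict with "frame" (420x560x3 uint8, blue, green, red), "intrinsics" (3x3 intrinsics, pixels), "k1" (the pictures are not rectified: a ray, as slopes to the right and down, at radius r is drawn at 1 + k1 r^2 times it, then the intrinsics apply), "rvec" (rotation vector, rad) and "tvec" (3), from world to camera coordinates, as OpenCV has them. Camera axes: x right, y down, z forward; pixel columns grow to the right and rows downward; lengths in m; the calibration is good to about 2 mm. A picture is of the moment at which its call begins. There is no depth.
- workorder.sign_off(): hands the job in, once; it reports no verdict.
The state is a dict: "clock": time; "joints": joint angles; "dq": joint speeds; "joint_efforts": joint torques, N m; "position": TCP position; "ee_rot": TCP orientation; "force": force on the tool from outside, world axes, zero at the start; "ft_torque": the same for the moment, N m; "width": opening from 0.0 (shut) to 1.0 (fully open).
Only numpy, scipy, OpenCV 4.12 (cv2) and the standard library are available. Lean on these libraries where they do the work, as an engineer would, in place of code of your own. Each camera call takes 0.05 s, during which the arm holds its last target.

TASK

The white airtight box on the worktop stands ajar. With the fingertips, push its hinged wooden lid down onto the seal, and only then press the raised steel lever at its front down and in until it goes past centre and snaps flat against the box, so that the latch holds the lid tight. Only push: do not lift, tip or shove the box out of its place, and leave the salt shaker, spice jar and ramekin beside it alone.

Things in the scene. Friction and masses are not known exactly. Their poses are not given: they have to be found in the camera images.
- box: white enamelled box, 130 mm deep (x), 170 wide (y), 122 high at the steel rim, 2 kg or more with what is in it, loose on the worktop on rubber feet. Origin at the middle of its underside; own x points from the front (latch side) to the back (hinge side), y to the left seen from the front, z up. Two small jars and a tin stand inside, below the rim
- lid (a joint): angle of the wooden lid (rad): 0 when latched tight on the rubber seal, 0.03 to 0.04 when it lies on the seal unlatched (the seal is springy: about 18 N at the lid's front edge squeezes it down to 0), positive as the front edge goes up. A stiff hinge holds it at any angle; it takes up to 3 N at the front edge to push it down
- lid_hinge (a point): point on the lid's hinge axis (which runs along the box's y), at the middle of the back edge, 127 mm above the box's underside
- lid_front (a point): middle of the lid's upper front edge. The lid is a wooden slab 138 x 178 x 15 mm; its flat upper face lies 13 mm above the plane through the hinge axis, and this edge is 137 mm in front of that axis. A short steel keeper roller along y turns between two ears 6 mm in front of the lid's front edge, mid-width, for the lever's claw
- lever (a joint): angle of the latch lever (rad): 0 when open (pointing out from the front of the box, 5 degrees above level), growing as its end goes down and in; dead centre near 1.41; locked at its stop at 1.658, hanging straight down parallel to the front wall. Short of dead centre it springs back, past it it snaps to the stop. Pressing it over takes up to about 7 N near its end
- lever_pivot (a point): point on the lever's pivot axis (along the box's y), mid-width, 18 mm out from the front wall, 147 mm above the underside, held between two steel cheeks 28 mm apart which stand up from the front wall. A claw under the pivot swings in over the lid's keeper roller and draws the lid down; pressed while the lid is open, it goes in under the roller and keeps the lid from closing
- lever_end (a point): middle of the rolled free end of the steel lever, 57 mm from the pivot. The lever is a flat plate 21 mm wide and 3 mm thick in the plane through pivot and end; the end is rolled, 9 mm thick, and the lever can be pressed anywhere between 35 and 57 mm from the pivot
- salt_shaker: glass salt shaker with a grey cap, 44 mm wide, 90 high, on the worktop left of the box; origin under it. Leave alone
- spice_jar: spice jar with a green cap, 46 mm wide, 106 high, behind the box; origin under it. Leave alone
- ramekin: plain cream ramekin with a straight side, 66 mm wide, 40 high, right of the box near the worktop's front edge; origin under it. Leave alone

How it is judged:
By the outcome, as a careful person would: the job done as asked, in the order asked, and still so for the second after the job is handed in, with the robot touching nothing.
It also fails if it takes over 45 s, if anything falls off the work surface, if the arm or the gripper's body presses on something with over 40 N, if the wrist force passes 120 N, or if a joint passes its speed limit or range.

## Working session

There is one attempt and no reset: what is moved stays moved. The work goes in short steps, Python scripts to look and compute and a shell command to move; the robot and the scene stay as the last step left them, time stands still between calls to the robot, and variables do not carry over. Pictures are saved under pics/ and viewed, and the job is handed in when it is done.

```bash
ls; mkdir -p pics
python3 - <<'E'
from cell import arm, eyes
import cv2
s=arm.observe()
print({k:s[k] for k in ("clock","position","ee_rot","force","width")}, arm.grasp_offset)
for n in("scene","top"):
    d=eyes.get_image(n); cv2.imwrite(f"pics/{n}0.png",d["frame"])
    print(n,d["intrinsics"],d["k1"],d["rvec"],d["tvec"])
E
```

```text
pics
{'clock': 0.0, 'position': array([ 0.22271311, -0.58343355,  0.22591161]), 'ee_rot': array([-3.08800412e+00, -5.69424186e-01,  7.32934311e-04]), 'force': array([-0.38214929,  0.01246741, -0.66379847]), 'width': 1.0051720359580079} 0.0188
scene [[540.89837103   0.         281.98011568]
 [  0.         540.89837103 208.70995203]
 [  0.           0.           1.        ]] -0.11872870124126642 [ 2.11638782 -0.59325997  0.3005594 ] [-0.67179491  0.02114806  1.33944122]
top [[540.983992     0.         273.99043056]
 [  0.         540.983992   205.78673073]
 [  0.           0.           1.        ]] -0.062248788092398595 [ 2.18376754 -2.17656954  0.08080638] [-0.47551826  0.53786984  1.06363371]
```

View pics/scene0.png

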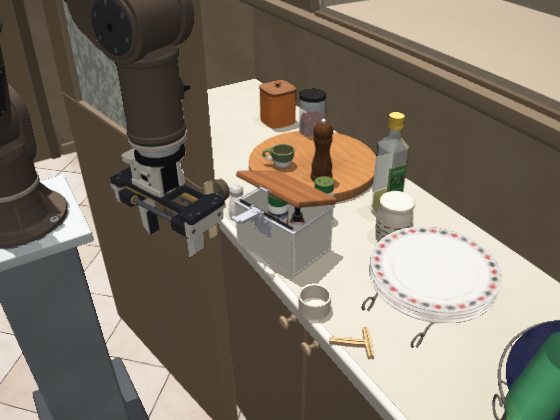

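View pics/top0.png

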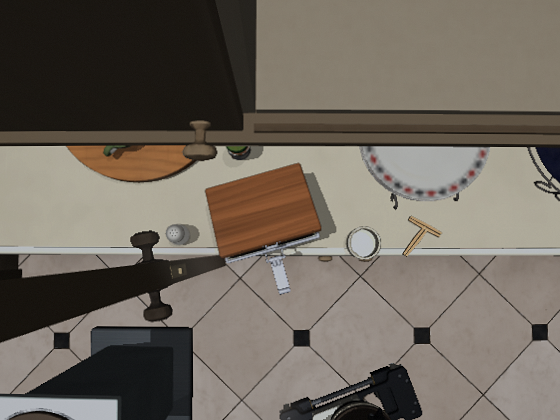

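```bash
cat > h.py <<'E'
import numpy as np, cv2
from cell import arm, eyes
def cam(n):
    d=eyes.get_image(n); d["n"]=n; d["dist"]=np.array([d["k1"],0,0,0,0.]); d["R"]=cv2.Rodrigues(np.array(d["rvec"],float))[0]; d["t"]=np.array(d["tvec"],float).ravel(); return d
def proj(d,P):
    return cv2.projectPoints(np.atleast_2d(np.array(P,float)),np.array(d["rvec"],float),d["t"],d["intrinsics"],d["dist"])[0][:,0]
def ray(d,uv):
    p=cv2.undistortPoints(np.array([[uv]],float),d["intrinsics"],d["dist"])[0,0]
    v=d["R"].T@np.array([p[0],p[1],1]); return -d["R"].T@d["t"], v/np.linalg.norm(v)
def onz(d,uv,z):
    c,v=ray(d,uv); return c+v*(z-c[2])/v[2]
def tri(d1,u1,d2,u2):
    c1,v1=ray(d1,u1);c2,v2=ray(d2,u2)
    A=np.stack([v1,-v2],1);s=np.linalg.lstsq(A,c2-c1,rcond=None)[0]
    a=c1+s[0]*v1;b=c2+s[1]*v2; return (a+b)/2,np.linalg.norm(a-b)
def crop(d,x0,y0,x1,y1,k,name):
    im=cv2.resize(d["frame"][y0:y1,x0:x1],None,fx=k,fy=k,interpolation=cv2.INTER_CUBIC); cv2.imwrite("pics/"+name,im)
E
python3 - <<'E'
from h import *
s=cam("scene");t=cam("top")
for d in(s,t): print(ray(d,(280,210)))
crop(s,190,150,350,330,3.3333,"s1.png") if 0 else crop(s,200,160,350,330,4-.5,"s1.png")
crop(t,130,130,390,310,3,"t1.png")
for uv in [(100,250),(330,247)]: print(onz(t,uv,0))
E
```

```text
(array([ 0.01811885, -1.27833553,  0.7819133 ]), array([ 0.4166501 ,  0.70346946, -0.57578938]))
(array([ 0.45546257, -0.4776464 ,  1.1005208 ]), array([ 0.06975471, -0.00752774, -0.99753577]))
[ 0.44923111 -0.11836369  0.        ]
[ 0.45745085 -0.58764397  0.        ]
```

View pics/s1.png

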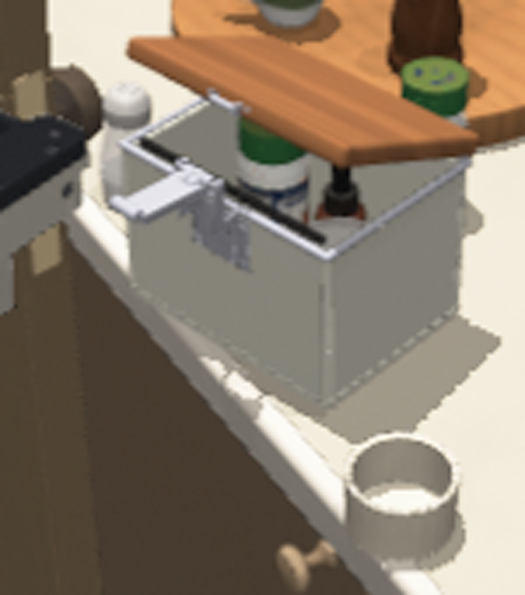

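View pics/t1.png

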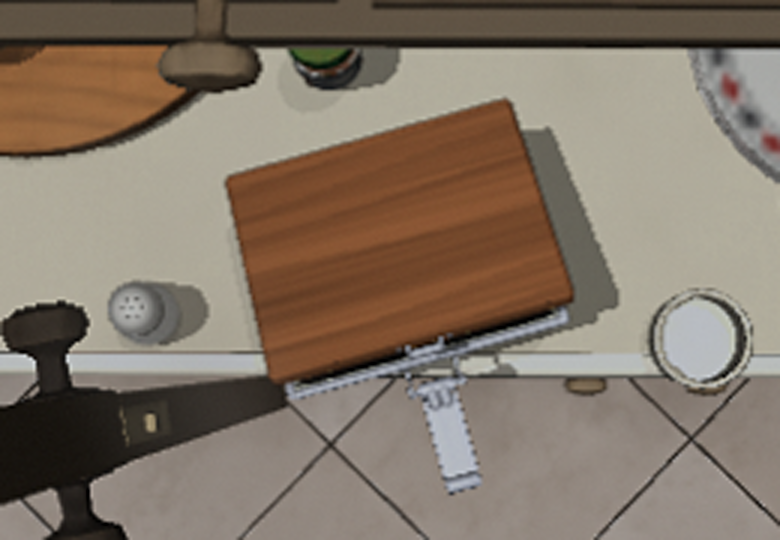

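```bash
python3 - <<'E'
from h import *
s=cam("scene");t=cam("top")
print("knob",tri(s,(217,190),t,(145,240)),tri(s,(217,190),t,(158,312)))
# lid corners: crop coords -> px. scene /3.5+(200,160); top /3+(130,130)
S=lambda x,y:(x/3.5+200,y/3.5+160); T=lambda x,y:(x/3+130,y/3+130)
for n,a,b in [("lid FL",S(131,45),T(271,382)),("lid FR",S(345,158),T(572,303)),("lid BR",S(472,145),T(508,100)),
 ("rimFR",S(328,255),T(566,316)),("rimFL",S(124,147),T(289,393)),("levend",S(127,212),T(464,487)),
 ("piv",S(210,175),T(437,392)),("salt",S(128,92),T(136,306)),("ramekin rim",S(403,472),T(701,338)),("spice",S(435,75),T(325,50))]:
    p,e=tri(s,a,t,b);print(n,p.round(4),round(e,4))
print(proj(t,[[.3,-.2,1.1-.05],[.3,-.2,.3],[.3,-.2,.1]]))
E
python3 - <<'E'
from h import *
s=cam("scene")
crop(s,40,60,290,310,2.2,"s2.png")
E
```

```text
knob (array([ 0.46625389, -0.21939418,  0.0426522 ]), np.float64(0.0074925556964754335)) (array([ 0.3810383 , -0.2923003 ,  0.12163792]), np.float64(0.09630615295807668))
lid FL [ 0.4408 -0.3851  0.1866] 0.0038
lid FR [ 0.486  -0.5545  0.1863] 0.0046
lid BR [ 0.6064 -0.5188  0.1318] 0.0034
rimFR [ 0.4781 -0.5549  0.1223] 0.0003
rimFL [ 0.4317 -0.3883  0.1167] 0.0009
levend [ 0.38   -0.4942  0.1525] 0.0039
piv [ 0.4376 -0.48    0.1481] 0.0104
salt [ 0.4843 -0.2886  0.0855] 0.0
ramekin rim [ 0.4669 -0.6508  0.0361] 0.0019
spice [ 0.6468 -0.4103  0.1099] 0.0107
[[12194.50328189 -6570.35860871]
 [   86.96301974   352.5299181 ]
 [  124.51891042   331.77910068]]
```

View pics/s2.png

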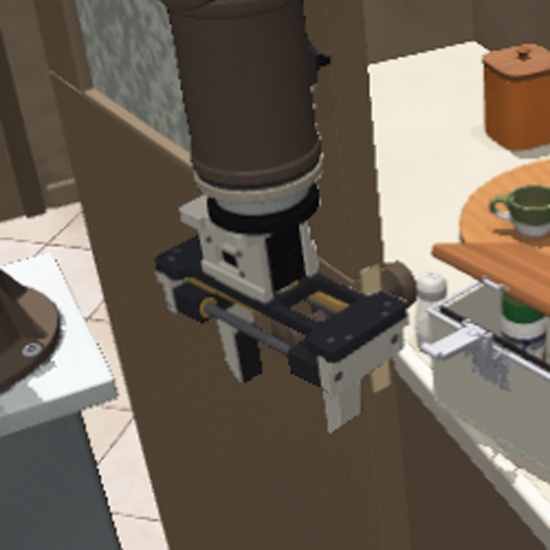

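The lid is about 0.34 rad open, with its front edge at z≈0.186. The box yaw is about 15.5° and its centre is near (0.517, -0.454). The measured lever end (0.380, -0.494, 0.152) matches the given geometry. I'll close the fingers and align to the box first.

```bash
cat >> h.py <<'E'
YAW=np.deg2rad(15.5); BX=np.array([np.cos(YAW),np.sin(YAW),0]); BY=np.array([-BX[1],BX[0],0]); C=np.array([.5175,-.454,0])
def w(bx,by,z): return C+BX*bx/1e3+BY*by/1e3+np.array([0,0,z/1e3])
def rep(*targets):
    s=arm.observe(); R=cv2.Rodrigues(np.array(s["ee_rot"],float))[0]; p=np.array(s["position"])
    d=p-C; print("t",round(s["clock"],2),"box coords mm",(np.array([d@BX,d@BY,d[2]])*1e3).round(1),"yaw",np.rad2deg(np.arctan2(R[1,0],R[0,0])).round(2),"toolz",R[:,2].round(3),"F",(np.array([BX@s["force"],BY@s["force"],s["force"][2]])).round(1),"w",round(s["width"],3))
    for q in targets: print("to",q,"tool mm",(R.T@(w(*q)-p)*1e3).round(1))
E
python3 -m inch '[[[1,0,0,0,5.4],[1,0,0,0,0],[1,0,0,0,0],[1,0,0,0,0],[1,0,0,0,0]]]' 20
python3 -c "
from h import *
rep((-46,0,225))"
```

```text
clock: 0.85
position: [0.2228, -0.5837, 0.2264]
ee_rot: [-3.112, -0.429, 0.001]
force: [-0.5, -0.6, 0.2]
width: 0.614
t 0.85 box coords mm [-318.6  -46.2  226.4] yaw 15.69 toolz [-0.     0.001 -1.   ] F [-0.6 -0.4  0.2] w 0.614
to (-46, 0, 225) tool mm [272.8 -45.3   1.3]
```

```bash
python3 -m inch '[[[1,15,-3,0,0],[1,30,-5,0,0],[1,35,-6,0,0],[1,35,-6,0,0],[1,35,-6,0,0],[1,35,-6,0,0],[1,30,-5,0,0],[1,25,-4,0,0],[1,15,-2,0,0],[1,8,-1,0,0],[1,0,0,0,0]]]' 20
python3 -c "
from h import *
rep((-46,0,200))
s=cam('scene');crop(s,150,90,350,290,3,'s3.png')"
```

```text
clock: 1.95
position: [0.4811, -0.4576, 0.2261]
ee_rot: [-3.108, -0.442, -0.005]
force: [-0.7, 0.2, -0.6]
width: 0.007
t 1.95 box coords mm [-36.1   6.3 226.1] yaw 16.18 toolz [ 0.003  0.003 -1.   ] F [-0.6  0.4 -0.6] w 0.007
to (-46, 0, 200) tool mm [-10.1   6.2  26.1]
```

View pics/s3.png

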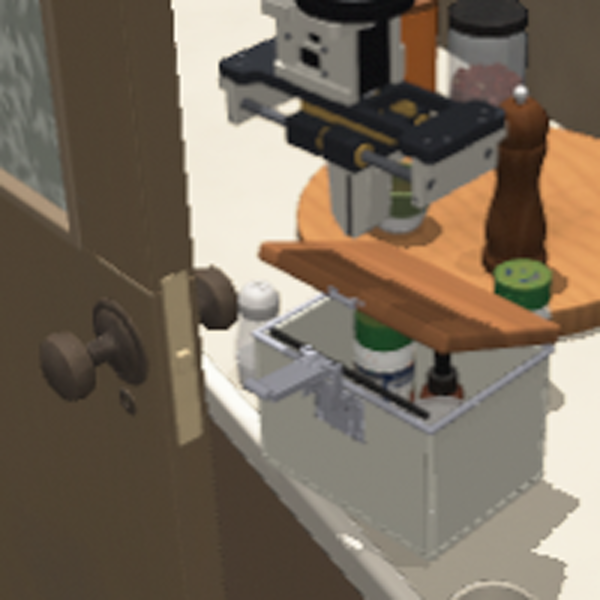

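The closed fingers are at about crop (360,215), above the lid's front middle. The door edge and its knob are clear on the left. I'll correct the offset and push down gently.

```bash
python3 -m inch '[[[1,-8,5,0,0],[1,-2,1,6,0],[1,0,0,8,0],[1,0,0,8,0],[1,0,0,6,0],[1,0,0,6,0]]]'
python3 -c "
from h import *
rep((-48,0,200))"
python3 -m inch '[[[1,0,0,6,0],[1,0,0,6,0],[1,0,0,6,0],[1,0,0,6,0]]]'
python3 -c "
from h import *
rep((-48,0,145))"
```

```text
clock: 2.6
position: [0.4652, -0.4725, 0.1899]
ee_rot: [-3.112, -0.426, 0.0]
force: [-0.9, -0.3, 1.1]
width: 0.007
t 2.6 box coords mm [-55.3  -3.9 189.9] yaw 15.58 toolz [-0.  0. -1.] F [-0.9 -0.1  1.1] w 0.007
to (-48, 0, 200) tool mm [  7.3  -3.9 -10.1]
clock: 3.0
position: [0.4652, -0.4724, 0.1636]
ee_rot: [-3.112, -0.426, 0.001]
force: [-0.8, 0.2, 0.2]
width: 0.011
t 3.0 box coords mm [-55.3  -3.7 163.6] yaw 15.6 toolz [-0.001  0.    -1.   ] F [-0.7  0.4  0.2] w 0.011
to (-48, 0, 145) tool mm [ 7.3 -3.7 18.6]
```

```bash
python3 -c "
from h import *
s=cam('scene');crop(s,190,120,340,290,3.5,'s4.png')
s=cam('top');crop(s,170,150,340,310,3.5,'t4.png')"
```

```text
(no output)
```

View pics/s4.png

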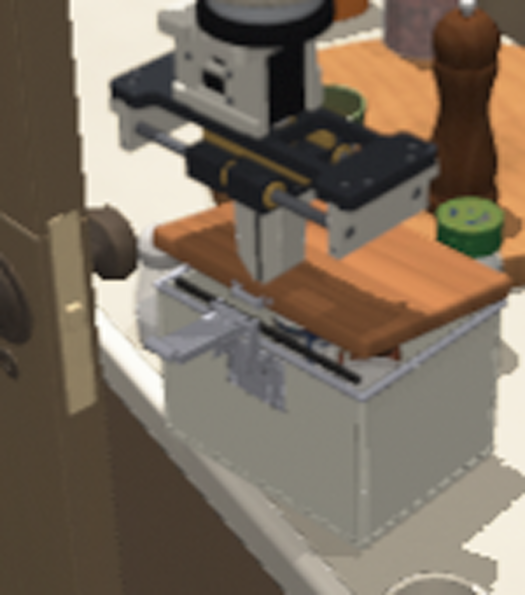

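View pics/t4.png

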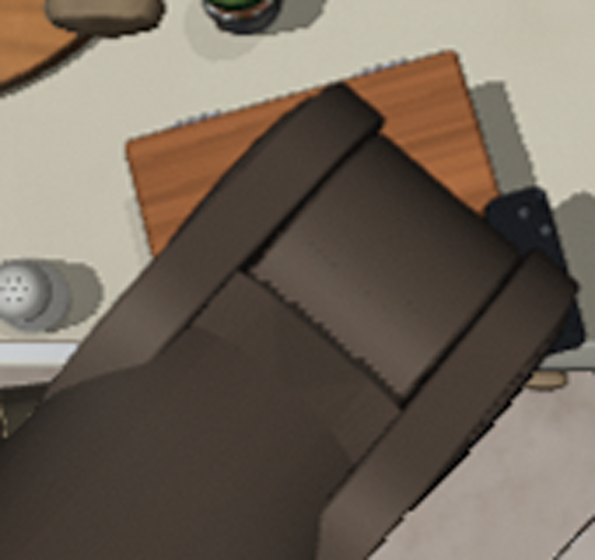

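The finger tip (crop 275,275 in the scene view) is pushing the lid down right at its front edge, and the lid has about halved its angle. I'll step inward for a better foothold and carry on pushing.

```bash
python3 -m inch '[[[1,2,0,-5,0],[1,5,-2,0,0],[1,0,0,0,0],[1,0,0,3,0],[1,0,0,5,0],[1,0,0,5,0],[1,0,0,4,0],[1,0,0,4,0]]]'
python3 -c "
from h import *
rep((-46,0,145))"
python3 -m inch '[[[1,0,0,3,0],[1,0,0,3,0]]]'
python3 -c "
from h import *
rep((-46,0,145))"
```

```text
clock: 3.9
position: [0.4727, -0.4679, 0.1471]
ee_rot: [-3.112, -0.428, -0.001]
force: [-0.4, -0.6, 0.8]
width: 0.004
t 3.9 box coords mm [-46.9  -1.5 147.1] yaw 15.65 toolz [ 0.  0. -1.] F [-0.5 -0.5  0.8] w 0.004
to (-46, 0, 145) tool mm [ 0.9 -1.5  2.1]
clock: 4.1
position: [0.4721, -0.4681, 0.1407]
ee_rot: [-3.112, -0.427, 0.001]
force: [-4.6, 3.3, 14.6]
width: 0.003
t 4.1 box coords mm [-47.5  -1.4 140.7] yaw 15.62 toolz [-0.  0. -1.] F [-3.5  4.4 14.6] w 0.003
to (-46, 0, 145) tool mm [ 1.5 -1.4 -4.3]
```

Seal contact: 14.6 N with the tip at z=140.7. I'll lift off, move out in front of the lever, and check the lid.

```bash
python3 -m inch '[[[1,0,0,-10,0],[1,0,0,-20,0],[1,0,0,-15,0],[1,-20,0,0,0],[1,-30,0,0,0],[1,-25,0,0,0],[1,-6,0,0,0],[1,0,0,0,0]]]'
python3 -c "
from h import *
rep((-140.5,0,165))
s=cam('scene');crop(s,190,120,340,290,3.5,'s5.png')
s=cam('top');crop(s,170,150,340,310,3.5,'t5.png')"
```

```text
clock: 4.9
position: [0.389, -0.4906, 0.1867]
ee_rot: [-3.111, -0.427, 0.001]
force: [0.5, 0.5, 0.6]
width: 0.004
t 4.9 box coords mm [-133.6   -0.9  186.7] yaw 15.62 toolz [-0.001  0.001 -1.   ] F [0.7 0.3 0.6] w 0.004
to (-140.5, 0, 165) tool mm [-6.9 -0.9 21.7]
```

View pics/s5.png

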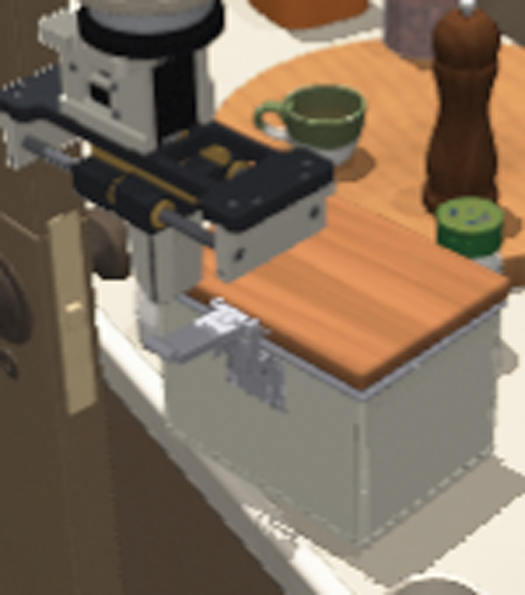

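View pics/t5.png

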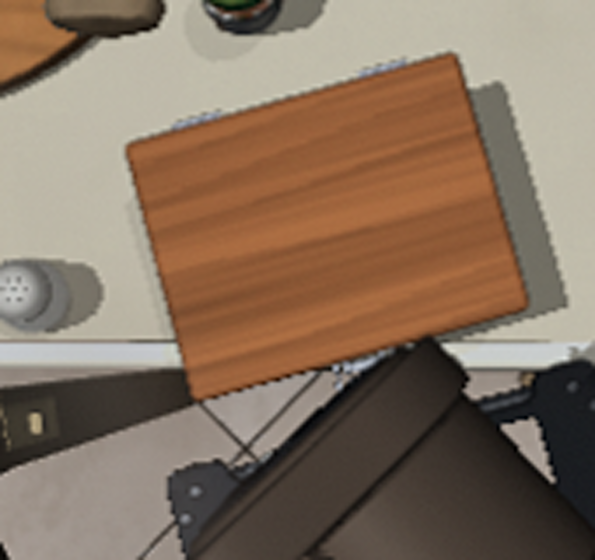

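The lid lies on the seal: its front edge runs parallel to the rim from about (200,285) to (360,385) in the scene crop. The lever is still raised, with its end at about (170,340). First I'll check the box pose against my frame.

```bash
python3 - <<'E'
from h import *
t=cam("top")
for n,uv in [("FL",(193,400)),("BL",(127,147)),("BR",(457,54)),("FR",(527,302))]:
    p=onz(t,(uv[0]/3.5+170,uv[1]/3.5+150),.142); d=p-C; print(n,(d@BX*1e3).round(1),(d@BY*1e3).round(1))
E
python3 -m inch '[[[1,-4,-1,6,0],[1,-2,0,8,0],[1,-1,0,5,0],[1,0,0,3,0]]]'
python3 -c "
from h import *
rep((-140.5,0,156))"
```

```text
FL -70.5 87.7
BL 62.3 87.2
BR 63.9 -87.7
FR -67.4 -88.0
clock: 5.45
position: [0.3872, -0.4888, 0.1621]
ee_rot: [-3.108, -0.439, -0.002]
force: [0.2, -1.1, -0.0]
width: 0.003
t 5.45 box coords mm [-134.8    1.3  162.1] yaw 16.06 toolz [ 0.001  0.002 -1.   ] F [-0.1 -1.1 -0. ] w 0.003
to (-140.5, 0, 156) tool mm [-5.7  1.3  6.1]
```

```bash
python3 -m inch '[[[1,-6,1,0,0],[1,0,0,5,0],[1,0,0,6,0],[1,0,0,6,0]]]'
python3 -c "
from h import *
rep((-138,0,132.6))"
python3 -m inch '[[[1,0,0,6,0],[1,1,0,6,0],[1,1,0,6,0]]]'
python3 -c "
from h import *
rep((-138,0,132.6),(-130,0,117.6))"
```

```text
clock: 5.85
position: [0.3815, -0.4917, 0.1439]
ee_rot: [-3.109, -0.439, -0.002]
force: [0.5, 0.1, -0.3]
width: 0.003
t 5.85 box coords mm [-1.411e+02  1.000e-01  1.439e+02] yaw 16.08 toolz [ 0.001  0.002 -1.   ] F [ 0.5 -0.1 -0.3] w 0.003
to (-138, 0, 132.6) tool mm [ 3.1  0.1 11.3]
clock: 6.15
position: [0.3842, -0.491, 0.1244]
ee_rot: [-3.109, -0.439, -0.004]
force: [1.3, 0.3, 0.6]
width: 0.005
t 6.15 box coords mm [-138.3    0.   124.4] yaw 16.09 toolz [ 0.002  0.002 -1.   ] F [ 1.3 -0.1  0.6] w 0.005
to (-138, 0, 132.6) tool mm [ 0.3 -0.  -8.2]
to (-130, 0, 117.6) tool mm [8.3 0.1 6.8]
```

```bash
python3 -c "
from h import *
s=cam('scene');crop(s,190,120,340,290,3.5,'s6.png')"
```

```text
(no output)
```

View pics/s6.png

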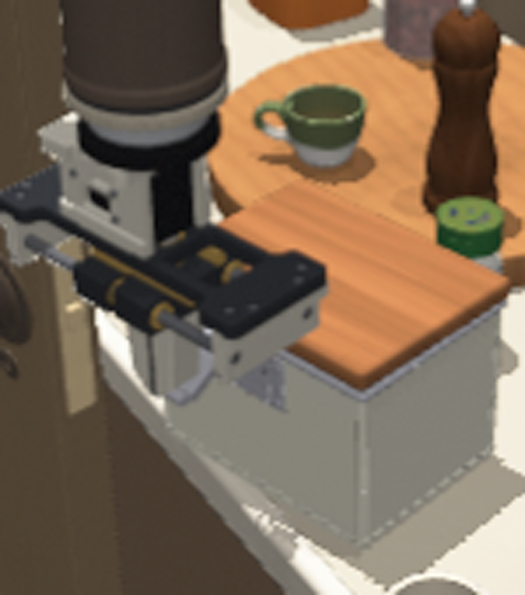

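The lever (crop 190,385) is following the finger and slopes down about 25-30°. I'll continue along the arc.

```bash
python3 -m inch '[[[1,3,0,4,0],[1,4,0,4,0],[1,4,0,4,0]]]'
python3 -c "
from h import *
rep((-130,0,117.6),(-118,0,106))"
python3 -m inch '[[[1,4,0,3,0],[1,4,0,3,0]]]'
python3 -c "
from h import *
rep((-118,0,106),(-106,0,100))"
```

```text
clock: 6.5
position: [0.3943, -0.4876, 0.1104]
ee_rot: [-3.108, -0.438, -0.001]
force: [-0.8, -1.3, 1.5]
width: 0.006
t 6.5 box coords mm [-127.7    0.5  110.4] yaw 16.04 toolz [ 0.     0.003 -1.   ] F [-1.1 -1.   1.5] w 0.006
to (-130, 0, 117.6) tool mm [-2.3  0.5 -7.2]
to (-118, 0, 106) tool mm [9.7 0.6 4.4]
clock: 6.7
position: [0.402, -0.4857, 0.1041]
ee_rot: [-3.108, -0.437, 0.001]
force: [-3.6, 0.5, 8.8]
width: 0.007
t 6.7 box coords mm [-119.7    0.3  104.1] yaw 16.02 toolz [-0.001  0.002 -1.   ] F [-3.4  1.5  8.8] w 0.007
to (-118, 0, 106) tool mm [ 1.7  0.4 -1.9]
to (-106, 0, 100) tool mm [13.7  0.5  4.1]
```

```bash
python3 -m inch '[[[1,4,0,2,0],[1,4,0,2,0]]]'
python3 -c "
from h import *
rep((-106,0,100))"
python3 -m inch '[[[1,5,0,1,0],[1,5,0,0,0]]]'
python3 -c "
from h import *
rep((-98,0,99))"
```

```text
clock: 6.9
position: [0.4095, -0.4837, 0.1002]
ee_rot: [-3.109, -0.437, 0.003]
force: [-3.3, -0.1, 2.2]
width: 0.009
t 6.9 box coords mm [-112.     0.2  100.2] yaw 15.99 toolz [-0.002  0.002 -1.   ] F [-3.2  0.8  2.2] w 0.009
to (-106, 0, 100) tool mm [6.  0.3 0.2]
clock: 7.1
position: [0.4199, -0.4805, 0.0986]
ee_rot: [-3.108, -0.436, 0.003]
force: [-0.1, 0.0, -0.1]
width: 0.006
t 7.1 box coords mm [-101.1    0.6   98.6] yaw 15.98 toolz [-0.002  0.002 -1.   ] F [-0.1  0.1 -0.1] w 0.006
to (-98, 0, 99) tool mm [ 3.1  0.6 -0.4]
```

The force dropped to zero at about 83°, so it probably snapped over. I'll back straight out, raise the tool and look.

```bash
python3 -m inch '[[[1,-8,0,0,0],[1,-20,0,0,0],[1,-30,0,0,0],[1,-30,0,-10,0],[1,-35,0,-20,0],[1,-35,20,-20,0],[1,-30,30,-10,0],[1,-20,30,-5,0],[1,0,0,0,0]]]'
python3 -c "
from h import *
rep()
s=cam('scene');crop(s,190,140,340,310,3.5,'s7.png')
t=cam('top');crop(t,130,130,390,310,3,'t7.png')"
```

```text
clock: 8.0
position: [0.2232, -0.6195, 0.1653]
ee_rot: [-3.109, -0.433, 0.008]
force: [-1.0, -0.9, 0.1]
width: 0.005
t 8.0 box coords mm [-327.9  -80.8  165.3] yaw 15.84 toolz [-0.005  0.002 -1.   ] F [-1.2 -0.6  0.1] w 0.005
```

View pics/s7.png

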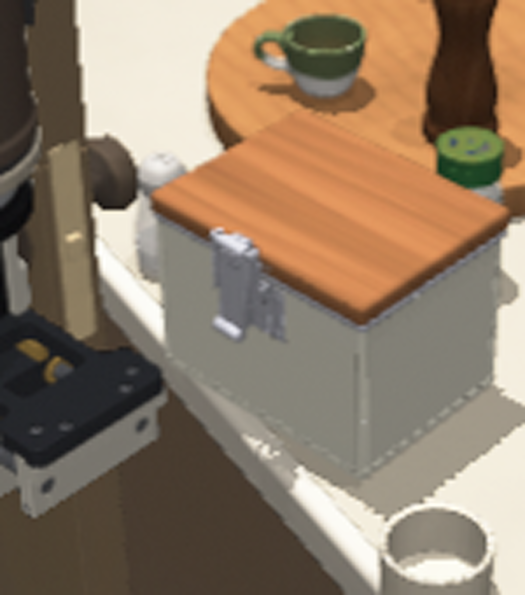

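View pics/t7.png

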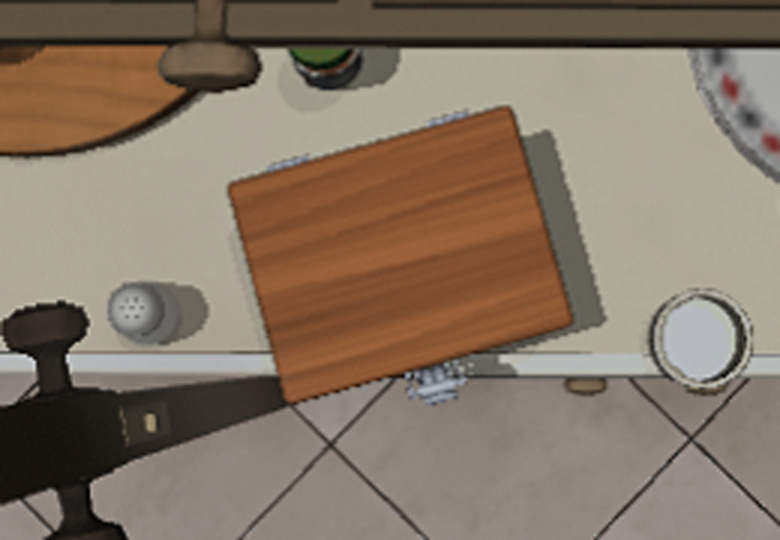

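The lever hangs flat against the front (crop 230,290; its end at 230,330) and the lid is flush. Now a numeric check of the lever end, the lid height and the box drift.

Run:
```python
from h import *
s=cam("scene");t=cam("top")
print("lever end expected px",proj(s,[w(-87,0,90)]), "seen",(230/3.5+190,328/3.5+140))
for n,a,b in [("FR",(362,308),(571,324)),("FL",(154,200),(286,403)),("BR",(507,213),(512,107))]:
    p,e=tri(s,(a[0]/3.5+190,a[1]/3.5+140),t,(b[0]/3+130,b[1]/3+130)); d=p-C
    print(n,[(x*1e3).round(1) for x in(d@BX,d@BY,p[2],e)])
a=cv2.imread("pics/top0.png"); df=cv2.absdiff(a,t["frame"]).max(2)
print("salt, ramekin, spice diff",df[220:248,162:192].max(),df[225:262,345:383].max(),df[147:160,225:252].max())
```

```text
lever end expected px [[256.0720479 232.5863351]] seen (255.71428571428572, 233.71428571428572)
FR [np.float64(-69.4), np.float64(-88.0), np.float64(137.5), np.float64(2.4)]
FL [np.float64(-69.3), np.float64(87.2), np.float64(131.2), np.float64(3.8)]
BR [np.float64(63.9), np.float64(-87.9), np.float64(136.1), np.float64(1.0)]
salt, ramekin, spice diff 48 5 5
```

Run:
```python
from h import *
t=cam("top");a=cv2.imread("pics/top0.png"); df=cv2.absdiff(a,t["frame"]).max(2)
print(np.argwhere(df[215:250,155:205]>15)+[215,155])
```

```text
[[224 171]
 [224 178]
 [224 179]
 [225 171]
 [225 193]
 [225 194]
 [226 169]
 [226 195]
 [226 196]
 [227 196]
 [227 197]
 [229 175]
 [230 172]
 [231 198]
 [231 199]
 [232 171]
 [232 173]
 [232 174]
 [232 176]
 [233 165]
 [233 170]
 [233 173]
 [235 176]
 [240 195]
 [240 196]
 [241 170]
 [242 174]
 [242 175]
 [242 176]]
```

Run:
```python
from h import *
t=cam("top");a=cv2.imread("pics/top0.png")
g=lambda i:cv2.cvtColor(i,cv2.COLOR_BGR2GRAY).astype(np.float32)
for n,(r0,r1,c0,c1) in dict(salt=(215,248,157,207),ramekin=(222,265,340,388),door=(255,290,110,220)).items():
    A,B=g(a)[r0:r1,c0:c1],g(t["frame"])[r0:r1,c0:c1]
    print(n,cv2.phaseCorrelate(A,B), np.abs(A-B).mean())
v=np.hstack([cv2.resize(i[205:260,150:215],None,fx=5,fy=5,interpolation=cv2.INTER_NEAREST) for i in(a,t["frame"])])
cv2.imwrite("pics/salt.png",v)
```

```text
salt ((0.03597494264641554, -0.11941560721981048), 0.9791522879070705) 2.4157577
ramekin ((0.011802551399139105, 0.48132674860706004), 1.000638981770586) 1.6274225
door ((-0.014866875623425813, 0.020439749509790772), 1.0117489651397422) 1.1690909
```

View pics/salt.png

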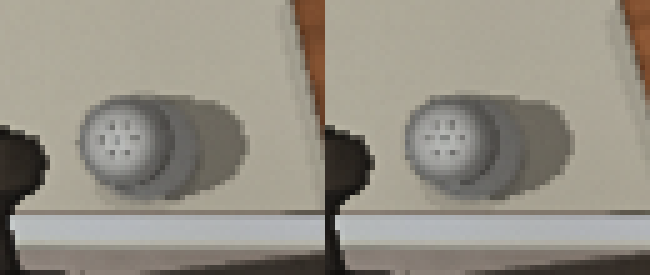

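The shaker is unmoved: the shift is about 0.1 px, which is rendering or settling noise. I'm handing in.

```bash
python3 -c "
from h import *
from cell import workorder
rep(); print(workorder.sign_off())"
```

```text
t 8.3 box coords mm [-319.3  -76.4  163.9] yaw 16.38 toolz [-0.003  0.008 -1.   ] F [-0.5  0.4  0.2] w 0.005
the job is handed in; nothing more can be done
None
```

The lid is down on its seal and the latch is locked, and I handed the job in at 8.3 s. With the closed fingertips I pushed the lid onto the seal (about 15 N at the end). I then lifted off, pressed the lever down and in along its arc until the force dropped to zero, and backed well clear.

**Lever:** in the last images it hangs flat against the front, with its end within about 1 px of the locked position.

**Lid and box:** the lid looks flush and the box has not visibly moved, with the lid's front corners within 1–2 mm of where they should be. Triangulated lid heights were rougher: 137.5 and 131.2 mm at the front corners against 140 mm expected. I put that down to my corner picks. They rule out an open lid but do not confirm how tightly it is held.

**Things to leave alone:**
- **Salt shaker:** its image shifted by about 0.1 px and a few edge pixels differ, but side by side the two views look the same.
- **Ramekin:** its pixels changed by at most 5 levels. A shift estimate on its patch read 0.48 px, which disagrees with that and which I take to be a false reading.
- **Spice jar:** it was also unchanged within 5 levels, but only part of it shows in the top view.

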